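# Register a stamp block on its locating pin and hold it pressed

### The arm

A 7-joint arm with a two-finger parallel gripper is mounted at the origin on the work surface. World frame = base frame: x ahead of the robot, y to its left, z up, the work surface at z = 0. Lengths are in m, angles in rad, forces in N, time in s.
With the tool pointing down it reaches from about 0.425 to 0.95 m from the base axis. Payload 4.7 kg.
Tool frame: the origin (TCP) lies between the finger pads; the fingertips stand 19 mm ahead of it and the grasp point (between the pads) is the TCP; z points along the fingers, y is the line along which they close (so a half turn about z gives the same grasp; the last joint's range is limited). The gripper opens to 87 mm and grips with 3 to 60 N. Pads are 19 mm wide; open, the fingers measure 117 mm over their backs; the gripper's body (75 mm by 190 mm) begins 51 mm behind the grasp point.
Start: joints at [1.233, 0.469, -0.049, 1.532, 0.024, 1.141, -0.082], TCP at [0.205, -0.643, 0.203] pointing down, gripper open.
Joint ranges: [-2.59, 2.59], [-0.33, 1.99], [-1.39, 1.29], [0.1, 2.45], [-1.04, 4.18], [0.21, 1.99], [-2.66, 2.66]. Speed limits (rad/s): [2.57, 2.57, 3.14, 3.14, 3.14, 3.14, 3.14].

### API

Orientations are given as [roll, pitch, yaw] about the fixed x, y, z axes, in that order (R = Rz(yaw) Ry(pitch) Rx(roll)).
In Python, from rig import bot gives the robot as it stands.
- The arm moves only by the tool drive_tool, never from a script. Its argument "series" is a list of rows, each a list of 7 numbers: the shift along the world's x, y, z in mm, then the turn, a rotation vector about the world's x, y, z in degrees, then the finger opening in mm, from 0 to 87. A call has 1 to 8 rows; each row shifts and turns the commanded pose from where the row before left it; what a row does not reach is not made up. A row lasts 1/8 s, in which the tool goes at most 62.5 mm and 10.7 degrees, less where a joint would pass 70% of its speed; a pose out of reach is approached as far as the arm can. A call is refused whole if a number of a shift passes 62.5 or a number of a turn 10.7, either way. A call with a gripper value outside its range is refused whole. The fingers move at their own pace and stop on an object; the grip force is fixed at half the most. Time passes only in rows, so rows that do not move let the fingers close. It gives the time, the measured TCP pose, the force, the opening and the grip force at its end, in the units of the state.
- bot.get_obs(): the state, without advancing time (a new reading comes with each control period).
- bot.read_camera(name): name is "scene" or "side" or "wrist"; returns a dict with "frame" (420x560x3 uint8, red, green, blue), "K" (3x3 intrinsics, pixels), "k1" (the pictures are not rectified: a ray, as slopes to the right and down, at radius r is drawn at 1 + k1 r^2 times it, then the intrinsics apply), "rvec" (rotation vector, rad) and "tvec" (3), from world to camera coordinates, as OpenCV has them. Camera axes: x right, y down, z forward; pixel columns grow to the right and rows downward; lengths in m; the calibration is good to about 2 mm. A picture is of the moment at which its call begins. There is no depth.
- bot.finish_job(): hands the job in; it is judged then, once.
The state is a dict: "time_s": time; "joint_pos": joint angles; "joint_velocities": joint speeds; "tau": joint torques, N m; "eef_pos": TCP position; "eef_rot": TCP orientation; "contact_force": force on the tool from outside, world axes, zero at the start; "moment": the same for the moment, N m; "opening": opening from 0.0 (shut) to 1.0 (fully open); "grip_force": force on a finger pad.
Only numpy, scipy, OpenCV 4.12 (cv2) and the standard library are available. Lean on these libraries where they do the work, as an engineer would, in place of code of your own. Each camera call takes 0.05 s, during which the arm holds its last target. There are 200 camera calls.

### The job

Secure the green card frame of the printing jig by turning the red turnbutton until it lies squarely across the frame's edge. Then take the wooden stamp block by its handle, set its flat underside on the top of the steel locating pin, with its hidden hole a little to one side of the pin, and slide it, square with the frame, until the hole drops over the pin. Press the block down until the sprung bed is fully down and finish like that, still gripping the handle and holding the block pressed; leave all the other things on the desk where they are.

Things in the scene. Friction and masses are not known exactly. Their poses are not given: they have to be found in the camera images.
- jig: Printing jig, fixed: brown wooden board 26 mm high with a pocket for the bed. Origin: on the desk, under the bed's centre. x points from the turnbutton to the frame's hinge, z up. The board spans x -112 to +75 mm, y -100 to +100 mm. The pin stands at x = 0, y = -26 mm; the turnbutton's pivot is at x = -86, y = 0.
- bed_top (a point): Centre of the top of the sprung bed, a slab 96 (jig x) by 126 mm (jig y) covered by a white card, 27 mm above the desk at rest. It carries the stamp block's weight without sinking.
- bed (a joint): How far the bed is pushed down, m: 0 at rest, 0.006 at its lower stop. A spring pushes it up with 3.6 N at rest, growing by 1.2 N per mm to 10.8 N at the stop.
- pin: Fixed steel locating pin, 14 mm diameter, standing up through the bed; its top edge is bevelled 2 mm to a flat 10 mm across. Origin: centre of its top, 41 mm above the desk and 14 mm above the bed at rest. Axes parallel to the jig's.
- frame (a joint): Green card frame hinged along its +x edge, rad: 0 lying flat, as at the start; grows as its near edge lifts. Its weight keeps it down. Outside 130 (jig x) by 160 mm (jig y), window 98 by 128 mm around the bed, 4 mm thick, top 30 mm above the desk.
- turnbutton (a joint): Red turnbutton: bar 64 x 16 mm, 30 mm tall, turning about an upright pivot through its middle; from 32 to 62 mm above the desk, so it passes over the frame. In rad, counter-clockwise from above: 0 with the bar along jig y (open, beside the frame), 1.571 (stop) with it along jig x, across the frame's near edge (secured). Friction 0.04 N m; stays where left.
- turnbutton_top (a point): Centre of the turnbutton's top face, on the pivot axis, 62 mm above the desk.
- block: Loose wooden stamp block, 130 to 270 g, standing on the desk: body 52 (x) by 84 (y) by 28 mm, with a dark handle 46 (x) by 22 mm (y) on its middle, from 28 to 61 mm up; grip it across the 22 mm, fingers closing along y. Origin: centre of the underside. Seated square, its axes agree with the jig's and its centre is over the bed's; the other way round it would foul the frame.
- block_hole (a point): Centre of the mouth of the hidden blind hole in the block's underside, at block x = 0, y = -26 mm: 18 mm diameter, 22 mm deep. A red dot of 12 mm on the block's top, at y = -30 mm, marks this end.
- ink_pad: Bystander: red and white ink pad 75 x 105 x 18 mm. Origin: centre of the underside.
- blank_a: Bystander: pale wooden seal blank 28 x 28 x 42 mm. Origin: centre of the underside.
- blank_b: Bystander: marble seal blank with a terracotta-coloured top, 28 x 28 x 42 mm. Origin: centre of the underside.
- pencil: Bystander: black pencil 170 mm long, 8 mm thick, lying along its x. Origin: underside, 10 mm short of the middle.
- pencil_case: Bystander: green case 70 x 170 x 45 mm. Origin: centre of the underside.
- cup: Bystander: blue ceramic cup, 76 mm across, 95 mm tall. Origin: centre of the underside.
- carton: Bystander: long brown carton 340 x 100 x 90 mm. Origin: centre of the underside.
Not all that is in view belongs to the job. Leave any pink look-alike of the block alone.

How it is judged:
On the way, in this order (a step that is already met when the one before it is completed fails the run):
1. the turnbutton is turned across the frame's edge (at least 1.3 rad), the frame lying flat (value of joint turnbutton above 1.3 rad and value of joint frame below 0.08 rad), for 0.1 s.
2. the block's underside rests on the top of the pin, its hole 5 to 35 mm to one side (contact force between block and pin above 0.3 N and z of block_hole in the frame of pin above -0.004 m and horizontal distance between block_hole and pin between 0.005 and 0.035 m), for 0.05 s.
3. the hole has dropped at least 8 mm over the pin (horizontal distance between block_hole and pin below 0.0045 m and z of block_hole in the frame of pin below -0.008 m and angle between block's own z axis and vertical below 0.1 rad), for 0.2 s.
At the end, for the whole second after the job is handed in: Block over the pin (hole within 4.5 mm of its axis, at least 8 mm down, tilt under 0.1 rad), square with the jig within 0.25 rad, bed down at least 4.5 of 6 mm, fingers holding the block with over 2 N; turnbutton at 1.3 rad or more, frame flat (under 0.08 rad) (all of step 1 and all of step 3 and angle between the x axis of block and the x axis of jig, either way round below 0.25 rad and value of joint bed above 0.0045 m and contact force between the fingers and block above 2 N); the arm keeps its last pose, push and grip.
It fails at once if one of the bystanders is moved by more than 30 mm (distance of any of ink_pad, blank_a, blank_b, pencil, pencil_case, cup, carton from where it was at the start of the episode above 0.03 m).
It also fails if it takes over 61 s, if anything falls off the work surface, if the arm or the gripper's body presses on something with over 40 N, if the wrist force passes 120 N, or if a joint passes its speed limit or range.

## Working session

There is one attempt and no reset: what is moved stays moved. The work goes in short steps, Python scripts to look and compute and a tool call to move; the robot and the scene stay as the last step left them, time stands still between calls to the robot, and variables do not carry over. Pictures are saved under pics/ and viewed, at most 10 in all, crops included, and the job is handed in when it is done.

Besides the shell and the picture viewer there is one more tool, called after ">>>" in YAML: its name, and indented under it one key for each argument. drive_tool: Moves the arm, as the interface text tells. Its arguments: {"type":"object","properties":{"series":{"type":"array","items":{"type":"array","items":{"type":"number"}}}},"required":["series"]}

```bash
mkdir -p pics
cat > h.py <<'E'
import numpy as np, cv2, pickle
from rig import bot
def snap(name,tag):
    c=bot.read_camera(name); pickle.dump(c,open(f'pics/{tag}.pkl','wb'))
    cv2.imwrite(f'pics/{tag}.png',c['frame'][:,:,::-1]); return c
def load(tag): return pickle.load(open(f'pics/{tag}.pkl','rb'))
def ray(c,uv):
    K=np.array(c['K']);k1=float(c['k1'])
    p=cv2.undistortPoints(np.array([[uv]],float),K,np.array([k1,0,0,0.]))[0,0]
    R=cv2.Rodrigues(np.array(c['rvec'],float))[0];t=np.array(c['tvec'],float).ravel()
    d=R.T@np.array([p[0],p[1],1]);return -R.T@t,d/np.linalg.norm(d)
def onz(c,uv,z):
    o,d=ray(c,uv);return o+d*(z-o[2])/d[2]
def tri(*cu):
    A=0;b=0
    for c,uv in cu:
        o,d=ray(c,uv);P=np.eye(3)-np.outer(d,d);A=A+P;b=b+P@o
    x=np.linalg.solve(A,b)
    return x,[round(1e3*np.linalg.norm(np.cross(x-ray(c,uv)[0],ray(c,uv)[1])),1) for c,uv in cu]
def proj(c,p):
    return cv2.projectPoints(np.array([p],float),np.array(c['rvec'],float),np.array(c['tvec'],float),np.array(c['K']),np.array([float(c['k1']),0,0,0]))[0].ravel()
E
python3 - <<'E'
from h import *
a=snap('scene','s0');b=snap('side','d0')
for c in(a,b): print(ray(c,(280,210)),c['k1'])
cv2.imwrite('pics/both.png',np.vstack([a['frame'],b['frame']])[:,:,::-1])
o=bot.get_obs();print({k:np.round(v,3) for k,v in o.items()})
E
```

```text
(array([1.39839735, 0.44384075, 0.67735064]), array([-0.73522678, -0.40983219, -0.53988809])) 0.0277513546100954
(array([ 0.36977961, -1.37806838,  0.96978536]), array([ 0.1277563 ,  0.83705008, -0.53200141])) 0.013385382103400295
{'time_s': np.float64(0.1), 'joint_pos': array([ 1.233,  0.469, -0.049,  1.534,  0.024,  1.141, -0.082]), 'joint_velocities': array([-0.001, -0.003,  0.002, -0.003,  0.001,  0.001, -0.   ]), 'tau': array([ 0.0000e+00, -5.0917e+01, -8.2000e-02, -2.3683e+01, -6.2000e-02,
        3.4000e-02,  0.0000e+00]), 'eef_pos': array([ 0.205, -0.643,  0.202]), 'eef_rot': array([-3.14 ,  0.   ,  0.309]), 'contact_force': array([-1.062, -0.482, -0.152]), 'moment': array([ 0.056,  0.022, -0.002]), 'grip_force': np.float64(0.0), 'opening': np.float64(0.998)}
```

View pics/s0.png

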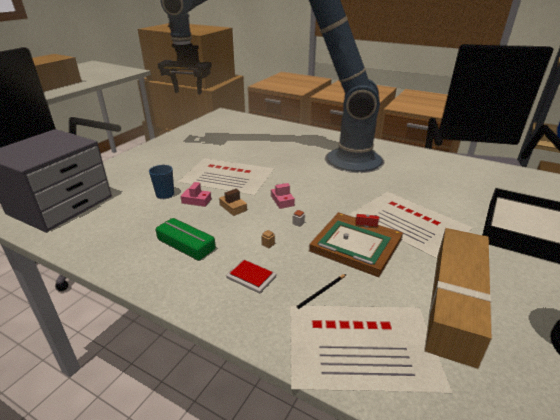

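View pics/d0.png

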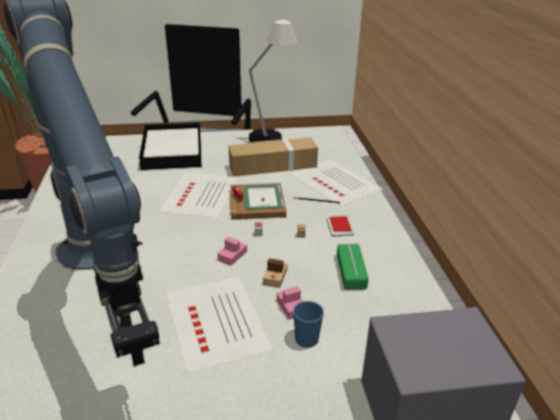

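The scene camera shows the jig around (357,241), the red turnbutton at (367,220), and the block at (233,201) between two pink look-alikes. In the side view the jig is at (258,198) and the block at (275,271). I'll enlarge those areas next.

Run:
```python
from h import *
a=load('s0')['frame'];b=load('d0')['frame']
f=lambda im,x,y,w,h:cv2.resize(im[y:y+h,x:x+w],(400,300),interpolation=cv2.INTER_CUBIC)
o=np.vstack([np.hstack([f(a,305,205,100,75),f(b,220,170,80,60)]),np.hstack([f(a,203,180,60,45),f(b,250,250,60,45)])])
cv2.imwrite('pics/c1.png',o[:,:,::-1])
A=load('s0');B=load('d0')
for n,p,q,z in [('jig',(357,241),(258,199),.03),('block',(233,202),(275,272),.02),('tb',(367,220),(238,192),.05),('cup',(162,182),(308,325),.05),('blank_b',(299,218),(258,228),.03),('pinkR',(284,195),(232,250),.03),('pinkL',(196,195),(292,301),.03),('blank_a',(268,239),(302,230),.03)]:
    print(n,np.round(onz(A,p,z),3),np.round(onz(B,q,z),3))
```

```text
jig [0.549 0.21  0.03 ] [0.53  0.181 0.03 ]
block [ 0.537 -0.209  0.02 ] [ 0.536 -0.212  0.02 ]
tb [0.467 0.208 0.05 ] [0.462 0.203 0.05 ]
cup [ 0.589 -0.455  0.05 ] [ 0.583 -0.462  0.05 ]
blank_b [0.527 0.023 0.03 ] [0.51  0.002 0.03 ]
pinkR [ 0.432 -0.08   0.03 ] [ 0.421 -0.105  0.03 ]
pinkL [ 0.574 -0.327  0.03 ] [ 0.563 -0.35   0.03 ]
blank_a [ 0.661 -0.004  0.03 ] [ 0.648 -0.026  0.03 ]
```

View pics/c1.png

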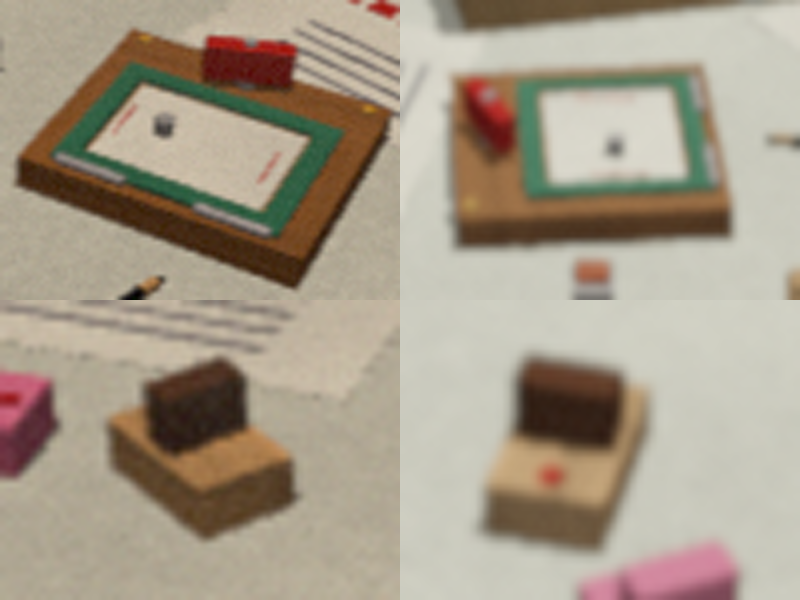

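The crops show the jig's board edges, the pin at about (346,234) in scene and (263,198) in side, and the slightly turned red bar. The block's red dot faces the side camera. I'll move the wrist camera over the block.

>>> drive_tool:
  series:
    - [33,52,12,0,0,0,87]
    - [33,52,12,0,0,0,87]
    - [33,52,12,0,0,0,87]
    - [33,52,12,0,0,0,87]
    - [33,52,12,0,0,0,87]
    - [33,52,12,0,0,0,87]
    - [33,52,12,0,0,0,87]
    - [33,52,12,0,0,0,87]

```text
time_s: 1.1
eef_pos: [0.4686, -0.2269, 0.2986]
eef_rot: [3.141, 0.0, 0.309]
contact_force: [0.8, -0.6, -0.0]
opening: 1.001
grip_force: 0.0
```

Run:
```python
from h import *
c=snap('wrist','w1');print(np.round(bot.get_obs()['eef_pos'],3),np.round(bot.get_obs()['eef_rot'],3),ray(c,(280,210)),c['K'][0],c['k1'])
for p in [(.537,-.21,.06),(.46,.2,.06),(.54,.2,.04)]: print(proj(c,p))
```

```text
[ 0.475 -0.217  0.301] [-3.139 -0.007  0.322] (array([ 0.53517823, -0.20324835,  0.48105572]), array([-0.26041992, -0.09224453, -0.96107878])) [353.8064414   0.        277.1423366] -0.09034204359795826
[282.98738714 109.7358249 ]
[-48.35538308  77.06696064]
[-26.71415743  15.44225485]
```

View pics/w1.png

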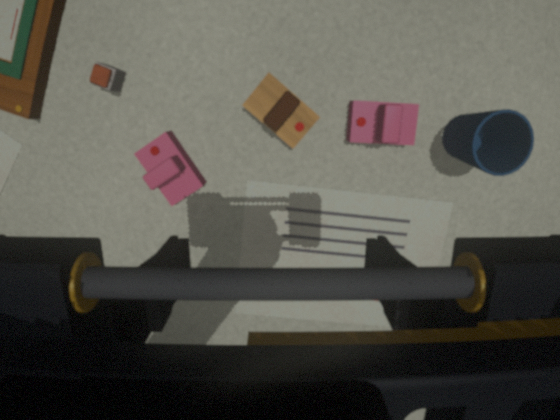

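The wrist view shows the block centred near (281,110), with body corners (268,72), (244,103), (292,148), (318,117) and the dot at (299,127). The pink look-alikes are at (170,168) and (383,123). Next I'll look at the jig.

>>> drive_tool:
  series:
    - [-5,52,0,0,0,0,87]
    - [-5,52,0,0,0,0,87]
    - [-5,52,0,0,0,0,87]
    - [-5,52,0,0,0,0,87]
    - [-5,52,0,0,0,0,87]
    - [-5,52,0,0,0,0,87]
    - [-5,52,0,0,0,0,87]
    - [0,26,0,0,0,0,87]

```text
time_s: 2.15
eef_pos: [0.432, 0.164, 0.2983]
eef_rot: [-3.141, 0.0, 0.313]
contact_force: [0.4, -0.6, 0.6]
opening: 1.002
grip_force: 0.0
```

>>> drive_tool:
  series:
    - [0,0,0,0,0,0,0]
    - [0,0,0,0,0,0,0]

```text
time_s: 2.4
eef_pos: [0.4332, 0.1598, 0.298]
eef_rot: [3.141, 0.001, 0.307]
contact_force: [0.8, 0.1, -0.3]
opening: 0.853
grip_force: 0.0
```

Run:
```python
from h import *
c=snap('wrist','w2');print(np.round(bot.get_obs()['eef_pos'],3),np.round(bot.get_obs()['eef_rot'],3))
cv2.imwrite('pics/w2c.png',cv2.resize(c['frame'][0:260,120:467],(800,600),interpolation=cv2.INTER_CUBIC)[:,:,::-1])
for p in [(.465,.205,.062),(.54,.19,.027)]: print(proj(c,p))
```

```text
[0.433 0.16  0.298] [3.141e+00 1.000e-03 3.060e-01]
[250.07619756 132.6961624 ]
[281.56861745  75.68650001]
```

View pics/w2c.png

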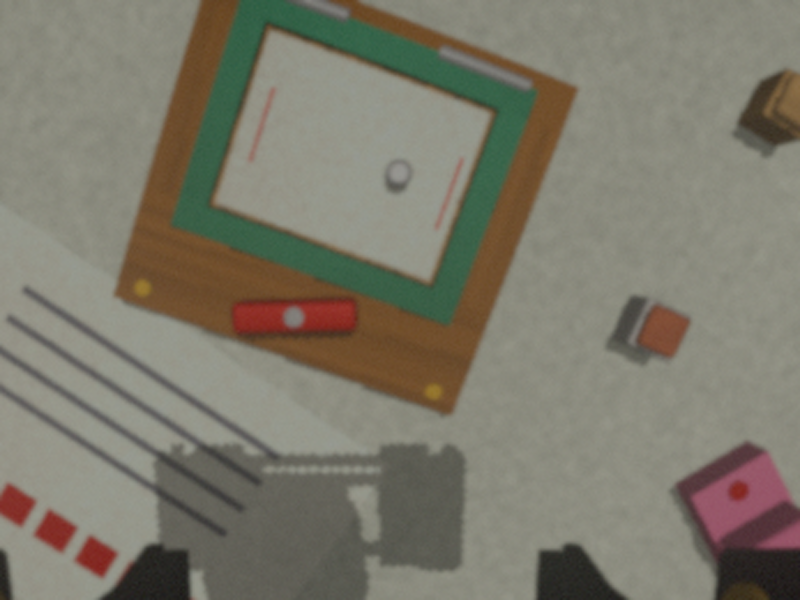

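In the crop the board corners are (117,296), (450,413), (577,90) and the window corners (267,26), (495,108), (433,284), (212,207). The pin is at (399,172), and the red bar is centred at (293,317) with ends at x = 234 and 356. Now I'll compute poses.

Run:
```python
from h import *
c=load('w2');w1=load('w1');A=load('s0');B=load('d0')
u=lambda X,Y:(120+(X+.5)/2.3055-.5,(Y+.5)/2.3077-.5)
r=lambda v:np.round(v,4)
print('pin tri',tri((c,u(399,172)),(A,(345.4,234.1)),(B,(262.6,198.))), 'wrist@.041',r(onz(c,u(399,172),.041)))
print('tb tri',tri((c,u(293,317)),(A,(367.1,215.1)),(B,(237.3,189.))),r(onz(c,u(293,317),.062)))
bl,br=[onz(c,u(*p),.062) for p in((234,317),(356,316))]
print('bar',r(bl),r(br),np.linalg.norm(bl-br))
W=[onz(c,u(*p),.03) for p in((212,207),(267,26),(495,108),(433,284))] # -x+y, +x+y, +x-y,-x-y
Bd=[onz(c,u(*p),.026) for p in((117,296),(450,413),(577,90))]
print('win centre',r(np.mean(W,0)),[round(np.linalg.norm(W[i]-W[(i+1)%4]),4) for i in range(4)])
yaw=lambda d:round(np.degrees(np.arctan2(d[1],d[0])),2)
print('yaw x',yaw(W[1]-W[0]),yaw(W[2]-W[3]),'y-90',yaw(W[0]-W[3])-90,yaw(W[1]-W[2])-90,'board',yaw(Bd[0]-Bd[1])-90,yaw(Bd[2]-Bd[1]),r(Bd))
pin=onz(c,u(399,172),.041);tb=onz(c,u(293,317),.062)
print('bar yaw-90',yaw(bl-br)-90)
print('tb->pin',yaw(pin-tb), 'expected rel',np.degrees(np.arctan2(-26,86)),np.linalg.norm((pin-tb)[:2]))
t=[onz(w1,p,.028) for p in((268,72),(244,103),(292,148),(318,117))]
d=onz(w1,(299,127),.028);m=np.mean(t,0)
print('block',r(m),[round(np.linalg.norm(t[i]-t[(i+1)%4]),4) for i in range(4)],'dot',r(d),np.linalg.norm(d-m),'yaw-y+180',yaw(m-d)-90,'edges',yaw(t[1]-t[2])-90,yaw(t[0]-t[3])-90,yaw(t[3]-t[2]),yaw(t[0]-t[1]))
print('dot tri',tri((w1,(299,127)),(B,(250+(551-400)/6.667-.5,250+(475-300)/6.667-.5))))
# block predicted from s0/d0
for X,nm in((A,'s'),(B,'d')): print(nm,proj(X,m))
```

```text
pin tri (array([0.54491828, 0.17581487, 0.03701701]), [np.float64(1.8), np.float64(1.5), np.float64(0.9)]) wrist@.041 [0.5444 0.1777 0.041 ]
tb tri (array([0.45982724, 0.20553821, 0.06139538]), [np.float64(1.9), np.float64(1.4), np.float64(0.9)]) [0.459  0.2072 0.062 ]
bar [0.45   0.2359 0.062 ] [0.4691 0.1769 0.062 ] 0.062002501604141454
win centre [0.5451 0.2033 0.03  ] [np.float64(0.0956), np.float64(0.1246), np.float64(0.0959), np.float64(0.1251)]
yaw x -1.42 -1.11 y-90 -1.3299999999999983 -1.2000000000000028 board -1.9699999999999989 -2.4 [[0.4376 0.3055 0.026 ]
 [0.4308 0.1092 0.026 ]
 [0.6149 0.1015 0.026 ]]
bar yaw-90 17.939999999999998
tb->pin -19.09 expected rel -16.82140989004083 0.09036150232844925
block [ 0.5356 -0.208   0.028 ] [np.float64(0.0476), np.float64(0.0821), np.float64(0.0505), np.float64(0.0824)] dot [ 0.5231 -0.2362  0.028 ] 0.03083738091882923 yaw-y+180 -23.89 edges -25.200000000000003 -23.159999999999997 -21.94 -21.37
dot tri (array([ 0.52388037, -0.23640938,  0.02727478]), [np.float64(0.8), np.float64(0.8)])
s [233.20182999 199.72215918]
d [274.63808009 268.93416042]
```

Jig yaw is about -1.5°, with origin near (0.545, 0.203), pin (0.5447, 0.177) and pivot (0.459, 0.206). The pivot-to-origin distance matches the stated 86 mm. The bar is at 19.5°. I'll straddle it at its pivot and turn it with the wrist.

>>> drive_tool:
  series:
    - [13,23,-40,0,0,-10,50]
    - [13,23,-40,0,0,-10,50]
    - [0,0,-40,0,0,-10,50]
    - [0,0,0,0,0,-10,50]
    - [0,0,0,0,0,-10,50]
    - [0,0,0,0,0,-10,50]
    - [0,0,0,0,0,-10,50]
    - [0,0,0,0,0,-10,50]

```text
time_s: 3.45
eef_pos: [0.4559, 0.2003, 0.1626]
eef_rot: [3.1, 0.015, -0.74]
contact_force: [-0.3, -0.3, -1.6]
opening: 0.578
grip_force: 0.0
```

>>> drive_tool:
  series:
    - [0,0,0,0,0,-10,50]
    - [0,0,0,0,0,0,50]

```text
time_s: 3.7
eef_pos: [0.4546, 0.2, 0.1584]
eef_rot: [3.088, 0.018, -0.843]
contact_force: [0.3, -0.4, -0.7]
opening: 0.577
grip_force: 0.0
```

Run:
```python
from h import *
o=bot.get_obs();print(o)
c=snap('wrist','w3');print([proj(c,p) for p in[(.459,.206,.062),(.45,.236,.062),(.469,.177,.062),(.545,.177,.041)]])
# red bar blob
f=cv2.cvtColor(c['frame'],cv2.COLOR_RGB2HSV);m=((f[...,0]<8)|(f[...,0]>172))&(f[...,1]>150)&(f[...,2]>60)
n,l,s,ce=cv2.connectedComponentsWithStats(m.astype(np.uint8))
for i in range(1,n):
  if s[i,4]>100: print(s[i],ce[i],cv2.minAreaRect(np.argwhere(l==i)[:,::-1].astype(np.float32)))
```

```text
{'time_s': 3.7, 'joint_pos': array([-1.11210652,  0.31086336,  0.75967232,  1.99174257, -0.25162512,
        0.99316397, -2.63902533]), 'joint_velocities': array([ 0.14057461, -0.0244882 , -0.21772706, -0.0064531 ,  0.02482562,
       -0.00527875, -0.00504624]), 'tau': array([-1.63494274e+00, -3.04041481e+01,  7.71869481e+00, -2.01003188e+01,
       -2.38383876e-02,  1.37959714e-01,  2.02369964e-02]), 'eef_pos': array([0.45455817, 0.19996525, 0.15844837]), 'eef_rot': array([ 3.08821686,  0.01764201, -0.84328814]), 'contact_force': array([ 0.3083275 , -0.41359522, -0.72220059]), 'moment': array([ 0.1295445 ,  0.00198235, -0.01462846]), 'grip_force': 0.0, 'opening': 0.5769185773719715}
[array([262.79381529, 196.26035376]), array([247.19972878, 229.50595851]), array([277.42576164, 161.46002737]), array([206.0614019 ,  96.14285402])]
[ 240  156   45   77 1403] [261.96222381 193.14540271] ((261.61077880859375, 194.04888916015625), (21.231477737426758, 78.17166137695312), 23.80594253540039)
```

Joint 7 is at its limit in this direction, so I'll use the equivalent half-turn grasp by turning the other way.

>>> drive_tool:
  series:
    - [0,0,10,0,0,10,50]
    - [0,0,0,0,0,10,50]
    - [0,0,0,0,0,10,50]
    - [0,0,0,0,0,10,50]
    - [0,0,0,0,0,10,50]
    - [0,0,0,0,0,10,50]
    - [0,0,0,0,0,10,50]
    - [0,0,0,0,0,10,50]

```text
time_s: 4.75
eef_pos: [0.4545, 0.2003, 0.1687]
eef_rot: [3.091, 0.02, 0.56]
contact_force: [-0.9, -0.1, 0.2]
opening: 0.574
grip_force: 0.0
```

>>> drive_tool:
  series:
    - [0,0,0,0,0,10,50]
    - [0,0,0,0,0,10,50]
    - [0,0,0,0,0,10,50]
    - [0,0,0,0,0,10,50]
    - [0,0,0,0,0,10,50]
    - [0,0,0,0,0,10,50]
    - [0,0,0,0,0,10,50]
    - [0,0,0,0,0,0,50]

```text
time_s: 5.75
eef_pos: [0.4546, 0.1999, 0.169]
eef_rot: [3.088, 0.02, 1.772]
contact_force: [0.0, -0.2, 0.0]
opening: 0.575
grip_force: 0.0
```

```bash
cat > st.py <<'E'
from h import *
from scipy.spatial.transform import Rotation as R
import sys
o=bot.get_obs();M=R.from_euler('xyz',o['eef_rot'])
y=np.degrees(o['eef_rot'][2]) if len(sys.argv)<2 else float(sys.argv[1])
T=R.from_euler('xyz',[180,0,y],degrees=True)
print('t',o['time_s'],'q',np.round(o['joint_pos'],2),'p',np.round(o['eef_pos'],4),'rpy',np.round(np.degrees(o['eef_rot']),1),'F',np.round(o['contact_force'],1),'open mm',round(o['opening']*87,1),'grip',round(o['grip_force'],1),'rotvec to goal',np.round((T*M.inv()).as_rotvec(degrees=True),1))
E
python3 st.py 108
```

```text
t 5.75 q [-0.77  0.19  0.29  2.04 -0.02  0.88 -0.28] p [0.4546 0.1999 0.169 ] rpy [176.9   1.1 101.5] F [ 0.  -0.2  0. ] open mm 50.0 grip 0.0 rotvec to goal [0.3 3.3 6.4]
```

>>> drive_tool:
  series:
    - [4,6,0,0.3,3.3,6.4,50]
    - [0,0,-40,0,0,0,50]
    - [0,0,-24,0,0,0,50]
    - [0,0,0,0,0,0,50]

```text
time_s: 6.25
eef_pos: [0.4571, 0.2059, 0.1031]
eef_rot: [-3.136, 0.001, 1.885]
contact_force: [-0.2, 0.3, -0.5]
opening: 0.573
grip_force: 0.0
```

```bash
python3 st.py 108
python3 - <<'E'
from h import *
c=snap('wrist','w4');print([proj(c,p) for p in[(.459,.206,.062)]])
f=cv2.cvtColor(c['frame'],cv2.COLOR_RGB2HSV);m=((f[...,0]<8)|(f[...,0]>172))&(f[...,1]>150)&(f[...,2]>60)
n,l,s,ce=cv2.connectedComponentsWithStats(m.astype(np.uint8))
for i in range(1,n):
  if s[i,4]>100: print(s[i],ce[i])
E
```

```text
t 6.25 q [-0.72  0.31  0.26  2.05 -0.11  0.8  -0.08] p [0.4571 0.2059 0.1031] rpy [-1.797e+02  1.000e-01  1.080e+02] F [-0.2  0.3 -0.5] open mm 49.8 grip 0.0 rotvec to goal [ 0.2 -0.3  0. ]
[array([279.9959648 , 222.88529891])]
[ 87   0  29  14 227] [102.73568282   4.46255507]
[ 69  13  32  35 632] [84.23417722 30.0443038 ]
[ 52  47  30  34 582] [66.4347079  63.70103093]
[ 36  80  29  30 535] [49.84859813 95.73457944]
[ 269  168   24   97 1960] [280.82397959 214.19795918]
```

View pics/w4.png

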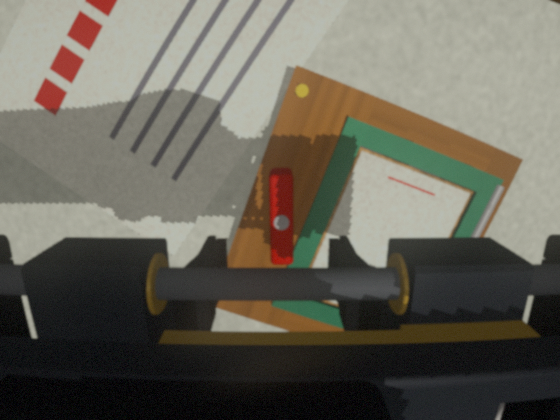

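The bar at (281,222) stands upright in the picture, midway between the open fingers, with its pivot where predicted. I'll go down, close and turn it.

>>> drive_tool:
  series:
    - [2,0,-28,0,0,0,50]
    - [0,0,-20,0,0,0,50]
    - [0,0,0,0,0,0,10]
    - [0,0,0,0,0,0,10]
    - [0,0,0,0,0,0,10]
    - [0,0,0,0,0,0,10]

```text
time_s: 7.05
eef_pos: [0.4608, 0.207, 0.0571]
eef_rot: [-3.141, 0.001, 1.887]
contact_force: [0.4, -0.3, -0.1]
opening: 0.205
grip_force: 0.0
```

```bash
python3 st.py 175
```

```text
t 7.05 q [-0.7   0.39  0.25  2.08 -0.14  0.69 -0.05] p [0.4608 0.207  0.0571] rpy [-180.     0.   108.1] F [ 0.4 -0.3 -0.1] open mm 17.8 grip 0.0 rotvec to goal [ 0.   0.  66.9]
```

>>> drive_tool:
  series:
    - [0,0,0,0,0,0,10]
    - [0,0,0,0,0,0,10]
    - [0,0,0,0,0,7,10]
    - [0,0,0,0,0,7,10]

```text
time_s: 7.55
eef_pos: [0.4603, 0.2067, 0.0563]
eef_rot: [-3.14, 0.001, 2.135]
contact_force: [-0.5, -0.5, 0.2]
opening: 0.113
grip_force: 0.0
```

>>> drive_tool:
  series:
    - [0,0,0,0,0,7,10]
    - [0,0,0,0,0,7,10]
    - [0,0,0,0,0,7,10]
    - [0,0,0,0,0,7,10]
    - [0,0,0,0,0,7,10]
    - [0,0,0,0,0,7,10]
    - [0,0,0,0,0,7,10]
    - [0,0,0,0,0,4,10]

```text
time_s: 8.55
eef_pos: [0.4603, 0.2066, 0.0563]
eef_rot: [-3.14, 0.001, 3.059]
contact_force: [-0.4, 0.3, -0.3]
opening: 0.115
grip_force: 0.0
```

```bash
python3 st.py 176
```

```text
t 8.55 q [-0.47  0.38 -0.04  2.07  0.03  0.69  0.95] p [0.4603 0.2066 0.0563] rpy [-1.799e+02  1.000e-01  1.753e+02] F [-0.4  0.3 -0.3] open mm 10.0 grip 0.0 rotvec to goal [0.1 0.  0.7]
```

The fingers closed to 10 mm with no grip force, so something is off. I'll look.

Run:
```python
from h import *
w=snap('wrist','w5');a=snap('scene','s5');b=snap('side','d5')
print([proj(w,p) for p in[(.459,.206,.062)]])
f=lambda c,p,w,h:cv2.resize(cv2.getRectSubPix(c['frame'],(w,h),tuple(p)),(400,300),interpolation=cv2.INTER_CUBIC)
o=np.vstack([np.hstack([f(a,(360,230),100,75),f(b,(250,195),80,60)]),np.hstack([cv2.resize(w['frame'],(400,300)),f(w,(280,210),200,150)])])
cv2.imwrite('pics/c5.png',o[:,:,::-1])
```

```text
[array([271.83675284, 244.59288853])]
```

View pics/c5.png

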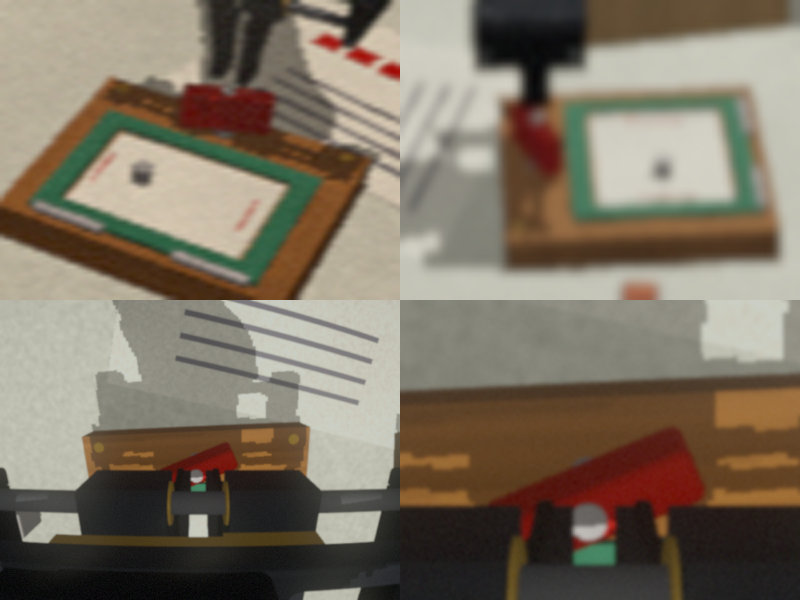

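Run:
```python
from h import *
w=load('w5');a=load('s5');b=load('d5')
tip=[(.4603,.2066+s*.0085,z) for s in(-1,1) for z in(.037,.0563,.065,.08)]
for c,x0,y0,s,n in((a,360-50,230-37.5,4,'scene'),(b,250-40,195-30,5,'side')):
  for p in tip+[(.459,.206,.062)]: print(n,np.round(p,3),np.round((proj(c,p)-[x0,y0])*s+([0,0] if n=='scene' else [400,0])))
for p in tip: print('w',np.round(p,3),np.round((proj(w,p)-[180,135])*2+[400,300]))
```

```text
scene [0.46  0.198 0.037] [216. 117.]
scene [0.46  0.198 0.056] [219.  95.]
scene [0.46  0.198 0.065] [221.  84.]
scene [0.46  0.198 0.08 ] [223.  67.]
scene [0.46  0.215 0.037] [239. 124.]
scene [0.46  0.215 0.056] [242. 101.]
scene [0.46  0.215 0.065] [244.  91.]
scene [0.46  0.215 0.08 ] [247.  73.]
scene [0.459 0.206 0.062] [231.  90.]
side [0.46  0.198 0.037] [538. 155.]
side [0.46  0.198 0.056] [537. 131.]
side [0.46  0.198 0.065] [537. 120.]
side [0.46  0.198 0.08 ] [536. 101.]
side [0.46  0.215 0.037] [536. 143.]
side [0.46  0.215 0.056] [535. 119.]
side [0.46  0.215 0.065] [535. 108.]
side [0.46  0.215 0.08 ] [534.  89.]
side [0.459 0.206 0.062] [534. 118.]
w [0.46  0.198 0.037] [559. 495.]
w [0.46  0.198 0.056] [556. 518.]
w [0.46  0.198 0.065] [554. 530.]
w [0.46  0.198 0.08 ] [551. 554.]
w [0.46  0.215 0.037] [616. 490.]
w [0.46  0.215 0.056] [617. 513.]
w [0.46  0.215 0.065] [618. 525.]
w [0.46  0.215 0.08 ] [620. 549.]
```

Run:
```python
from h import *
for t,uv,z,e in(('w4',(279,238),.1735,(.4571,.2059,.1031)),('w5',(276,238),.168,(.4603,.2066,.0563))):
  c=load(t);o,d=ray(c,uv);R=cv2.Rodrigues(np.array(c['rvec'],float))[0]
  p=o+d*z/(R@d)[2];print(t,np.round(p-e,4),'cam-tcp',np.round(o-e,4),proj(c,e),proj(c,np.array(e)-[0,0,.019]))
```

```text
w4 [-0.0024  0.0113  0.0192] cam-tcp [-0.0213  0.0696  0.1824] [276.79213262 245.2557085 ] [277.01371535 233.52610351]
w5 [-0.0118  0.0026  0.0243] cam-tcp [-0.0707  0.0084  0.1824] [273.2998201  242.88249064] [273.70606881 231.36344642]
```

Comparing views, the fingertips look about 12–20 mm above the reported TCP rather than 19 mm below, so they passed over the bar. I'll turn back, then go down in small steps while watching the force.

>>> drive_tool:
  series:
    - [0,0,15,0,0,0,50]
    - [0,0,0,0,0,-10,50]
    - [0,0,0,0,0,-10,50]
    - [0,0,0,0,0,-10,50]
    - [0,0,0,0,0,-10,50]
    - [0,0,0,0,0,-10,50]
    - [0,0,0,0,0,-10,50]
    - [0,0,0,0,0,-7,50]

```text
time_s: 9.7
eef_pos: [0.4607, 0.2071, 0.0724]
eef_rot: [-3.141, 0.001, 1.882]
contact_force: [-0.6, 0.0, 0.1]
opening: 0.576
grip_force: 0.0
```

>>> drive_tool:
  series:
    - [-1,0,-8,0,0,0,50]
    - [0,0,-8,0,0,0,50]
    - [0,0,-4,0,0,0,50]
    - [0,0,0,0,0,0,50]

```text
time_s: 10.2
eef_pos: [0.459, 0.2064, 0.0509]
eef_rot: [-3.139, 0.001, 1.887]
contact_force: [-0.4, -0.2, -0.1]
opening: 0.574
grip_force: 0.0
```

>>> drive_tool:
  series:
    - [0,0,-3,0,0,0,50]
    - [0,0,-3,0,0,0,50]
    - [0,0,0,0,0,0,50]

```text
time_s: 10.58
eef_pos: [0.4592, 0.2066, 0.0451]
eef_rot: [-3.139, 0.001, 1.887]
contact_force: [-0.5, -0.3, 0.5]
opening: 0.577
grip_force: 0.0
```

```bash
python3 st.py 108
```

```text
t 10.575 q [-0.68  0.4   0.22  2.09 -0.14  0.66 -0.06] p [0.4592 0.2066 0.0451] rpy [-1.799e+02  1.000e-01  1.081e+02] F [-0.5 -0.3  0.5] open mm 50.2 grip 0.0 rotvec to goal [ 0.1 -0.1 -0.1]
```

>>> drive_tool:
  series:
    - [0,0,-2,0,0,0,50]
    - [0,0,-2,0,0,0,50]
    - [0,0,0,0,0,0,50]

```text
time_s: 10.95
eef_pos: [0.4592, 0.2066, 0.0412]
eef_rot: [-3.139, 0.001, 1.887]
contact_force: [-0.3, -1.2, 0.3]
opening: 0.575
grip_force: 0.0
```

>>> drive_tool:
  series:
    - [0,0,-3,0,0,0,50]
    - [0,0,-3,0,0,0,50]
    - [0,0,0,0,0,0,50]

```text
time_s: 11.32
eef_pos: [0.4591, 0.2066, 0.035]
eef_rot: [-3.139, 0.001, 1.887]
contact_force: [0.1, 0.3, 0.1]
opening: 0.577
grip_force: 0.0
```

Run:
```python
from h import *
a=snap('scene','s6');b=snap('side','d6');w=snap('wrist','w6')
f=lambda c,p,w,h:cv2.resize(cv2.getRectSubPix(c['frame'],(w,h),tuple(p)),(400,300),interpolation=cv2.INTER_CUBIC)
o=np.vstack([np.hstack([f(a,(365,210),60,45),f(b,(240,185),60,45)]),np.hstack([cv2.resize(w['frame'],(400,300)),f(w,(280,230),200,150)])])
cv2.imwrite('pics/c6.png',o[:,:,::-1])
```

```text
(no output)
```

View pics/c6.png

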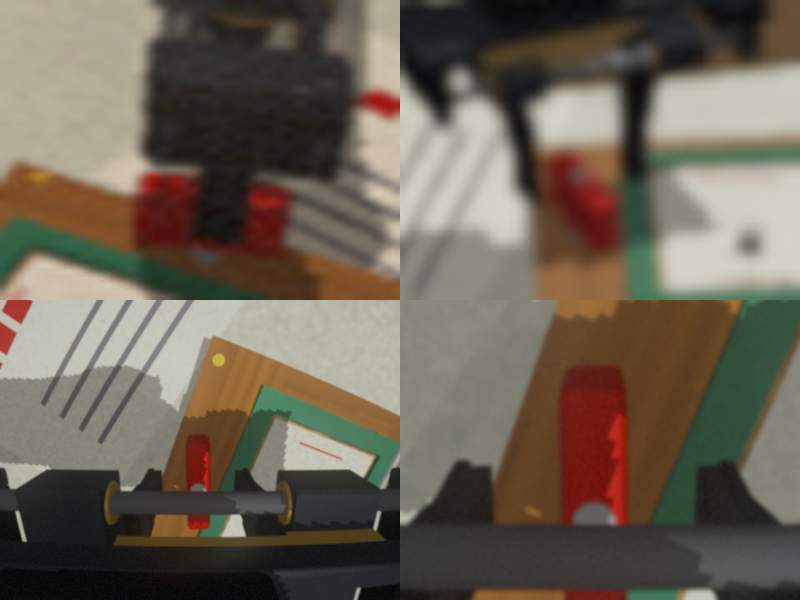

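The fingers now straddle the bar. The tips are at (530,195) and (635,178) in the side crop, so I can measure their height.

Run:
```python
from h import *
b=load('d6')
for s,uv in((1,(245.3,189.2)),(-1,(229.5,191.7))):
  p=np.array([.4591,.2066])+s*.030*np.array([.951,.309])
  for z in(.016,.03,.04,.05,.06): print(s,z,proj(b,[*p,z]).round(1),uv)
```

```text
1 0.016 [245.1 198.1] (245.3, 189.2)
1 0.03 [245.  194.7] (245.3, 189.2)
1 0.04 [245.  192.2] (245.3, 189.2)
1 0.05 [244.9 189.8] (245.3, 189.2)
1 0.06 [244.8 187.3] (245.3, 189.2)
-1 0.016 [229.3 201.8] (229.5, 191.7)
-1 0.03 [229.1 198.4] (229.5, 191.7)
-1 0.04 [229.  195.9] (229.5, 191.7)
-1 0.05 [228.9 193.4] (229.5, 191.7)
-1 0.06 [228.8 190.9] (229.5, 191.7)
```

The tips stand about 17–20 mm above the reported TCP, so the TCP reading must be corrected by about -37 mm. I'll go 8 mm deeper, close and check the grip.

>>> drive_tool:
  series:
    - [0,0,-4,0,0,0,50]
    - [0,0,-4,0,0,0,50]
    - [0,0,0,0,0,0,10]
    - [0,0,0,0,0,0,10]
    - [0,0,0,0,0,0,10]
    - [0,0,0,0,0,0,10]
    - [0,0,0,0,0,0,10]
    - [0,0,0,0,0,0,10]

```text
time_s: 12.48
eef_pos: [0.4594, 0.2067, 0.0274]
eef_rot: [-3.14, 0.001, 1.887]
contact_force: [-0.5, 0.4, 1.3]
opening: 0.181
grip_force: 30.0
```

```bash
python3 st.py 175
```

```text
t 12.475 q [-0.68  0.43  0.21  2.1  -0.15  0.62 -0.05] p [0.4594 0.2067 0.0274] rpy [-1.799e+02  1.000e-01  1.081e+02] F [-0.5  0.4  1.3] open mm 15.8 grip 30.0 rotvec to goal [ 0.1 -0.  66.9]
```

Gripped, with 15.8 mm opening and 30 N. Now I'll turn it by about 67°.

>>> drive_tool:
  series:
    - [0,0,0,0,0,7,10]
    - [0,0,0,0,0,9,10]
    - [0,0,0,0,0,9,10]
    - [0,0,0,0,0,9,10]
    - [0,0,0,0,0,9,10]
    - [0,0,0,0,0,9,10]
    - [0,0,0,0,0,9,10]
    - [0,0,0,0,0,6,10]

```text
time_s: 13.48
eef_pos: [0.4582, 0.2052, 0.0274]
eef_rot: [-3.137, -0.001, 3.059]
contact_force: [-1.8, -3.3, 4.2]
opening: 0.179
grip_force: 30.0
```

>>> drive_tool:
  series:
    - [0,0,0,0,0,0,10]
    - [0,0,0,0,0,0,10]

```text
time_s: 13.72
eef_pos: [0.4582, 0.2052, 0.0274]
eef_rot: [-3.137, -0.001, 3.055]
contact_force: [-2.4, -2.0, 6.2]
opening: 0.182
grip_force: 30.0
```

```bash
python3 st.py 177
```

```text
t 13.725 q [-0.43  0.43 -0.09  2.09  0.07  0.63  0.91] p [0.4582 0.2052 0.0274] rpy [-1.798e+02 -1.000e-01  1.750e+02] F [-2.4 -2.   6.2] open mm 15.8 grip 30.0 rotvec to goal [ 0.2 -0.1  2. ]
```

The bar is at about 86.5° (1.51 rad). I'll release, rise and go to the block.

>>> drive_tool:
  series:
    - [0,0,0,0,0,0,40]
    - [0,0,0,0,0,0,50]
    - [0,0,0,0,0,0,50]
    - [0,0,40,0,0,0,60]
    - [0,0,50,0,0,0,60]
    - [8,-50,10,0,0,0,60]
    - [10,-52,0,0,0,0,60]
    - [10,-52,0,0,0,0,60]

```text
time_s: 14.72
eef_pos: [0.4878, 0.0514, 0.1278]
eef_rot: [-3.14, 0.003, 3.057]
contact_force: [0.9, 0.0, -0.2]
opening: 0.689
grip_force: 0.0
```

>>> drive_tool:
  series:
    - [10,-52,0,0,0,-4,60]
    - [10,-52,0,0,0,-4,60]
    - [10,-52,0,0,0,-4,60]
    - [10,-52,0,0,0,-4,60]
    - [9,-48,0,0,0,-2,60]
    - [0,0,0,0,0,0,60]
    - [0,0,0,0,0,0,60]

```text
time_s: 15.6
eef_pos: [0.5362, -0.2025, 0.127]
eef_rot: [-3.14, 0.0, 2.743]
contact_force: [-0.4, 1.8, -0.6]
opening: 0.689
grip_force: 0.0
```

```bash
python3 st.py 157
python3 - <<'E'
from h import *
w=snap('wrist','w7');a=snap('scene','s7')
cv2.imwrite('pics/w7c.png',cv2.resize(np.vstack([w['frame'][:, :]]),(800,600),interpolation=cv2.INTER_CUBIC)[:,:,::-1])
o=w['frame'][100:310,140:420]
b=cv2.getRectSubPix(a['frame'],(120,80),(360,230))
cv2.imwrite('pics/c7.png',np.vstack([cv2.resize(o,(560,420),interpolation=cv2.INTER_CUBIC),cv2.resize(b,(560,180),interpolation=cv2.INTER_CUBIC)])[:,:,::-1])
print(proj(w,(.5356,-.208,.061)),proj(w,(.5356,-.208,.028)))
E
```

```text
t 15.6 q [ 0.18  0.38  0.14  1.87 -0.06  0.9   1.52] p [ 0.5362 -0.2025  0.127 ] rpy [-179.9    0.   157.1] F [-0.4  1.8 -0.6] open mm 59.9 grip 0.0 rotvec to goal [ 0.1 -0.  -0.1]
[267.57173732 212.77109477] [268.69426612 201.4125507 ]
```

View pics/c7.png

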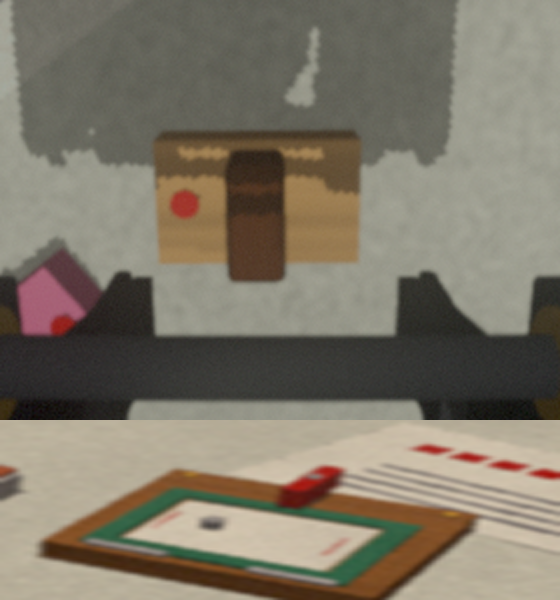

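The turnbutton now lies across the frame. The block is square with the tool, its centre in the crop at (258,200), within 1 px of prediction. I'll descend on the handle.

>>> drive_tool:
  series:
    - [0,-5.5,-30,0,0,0,60]
    - [0,0,-40,0,0,0,60]
    - [0,0,-29,0,0,0,60]
    - [0,0,-10,0,0,0,60]
    - [0,0,0,0,0,0,60]

```text
time_s: 16.32
eef_pos: [0.5365, -0.208, 0.0184]
eef_rot: [-3.14, 0.001, 2.744]
contact_force: [-0.7, -0.6, 0.4]
opening: 0.691
grip_force: 0.0
```

>>> drive_tool:
  series:
    - [0,0,0,0,0,0,15]
    - [0,0,0,0,0,0,15]
    - [0,0,0,0,0,0,15]
    - [0,0,0,0,0,0,15]
    - [0,0,0,0,0,0,15]
    - [0,0,0,0,0,0,15]
    - [0,0,0,0,0,0,15]

```text
time_s: 17.2
eef_pos: [0.5363, -0.2091, 0.0185]
eef_rot: [-3.14, 0.001, 2.742]
contact_force: [-1.0, -0.8, 2.6]
opening: 0.246
grip_force: 30.0
```

```bash
python3 st.py 157
```

```text
t 17.2 q [ 0.21  0.53  0.12  1.94 -0.09  0.68  1.55] p [ 0.5363 -0.2091  0.0185] rpy [-1.799e+02  1.000e-01  1.571e+02] F [-1.  -0.8  2.6] open mm 21.4 grip 30.0 rotvec to goal [ 0.1  0.  -0.1]
```

The handle is gripped (21.4 mm, 30 N). I'll lift and carry it to the jig, offsetting the hole about 15 mm toward +y, and turn +21.4°.

>>> drive_tool:
  series:
    - [0,0,20,0,0,0,15]
    - [0,0,40,0,0,0,15]
    - [0,0,35,0,0,0,15]
    - [1,30,0,0,0,3,15]
    - [1,45,0,0,0,4,15]
    - [1,45,0,0,0,4,15]
    - [1,45,0,0,0,4,15]
    - [1,45,0,0,0,4,15]

```text
time_s: 18.2
eef_pos: [0.5396, 0.0042, 0.1118]
eef_rot: [-3.14, -0.002, 3.079]
contact_force: [-0.9, 0.7, -1.9]
opening: 0.249
grip_force: 30.0
```

>>> drive_tool:
  series:
    - [1,45,0,0,0,2.4,15]
    - [1,45,0,0,0,0,15]
    - [1,45,0,0,0,0,15]
    - [1,45,0,0,0,0,15]
    - [0,30,0,0,0,0,15]
    - [0,7,0,0,0,0,15]
    - [0,0,0,0,0,0,15]
    - [0,0,0,0,0,0,15]

```text
time_s: 19.2
eef_pos: [0.5451, 0.2162, 0.1128]
eef_rot: [-3.138, 0.0, 3.114]
contact_force: [0.4, -0.0, -2.6]
opening: 0.25
grip_force: 30.0
```

```bash
python3 st.py 178.5
python3 - <<'E'
from h import *
w=snap('wrist','w8');cv2.imwrite('pics/w8.png',w['frame'][:,:,::-1])
o=cv2.resize(w['frame'][20:320,80:480],(800,600),interpolation=cv2.INTER_CUBIC);cv2.imwrite('pics/w8c.png',o[:,:,::-1])
E
```

```text
t 19.2 q [-0.41  0.42 -0.06  1.84  0.03  0.89  1.06] p [0.5451 0.2162 0.1128] rpy [-179.8    0.   178.4] F [ 0.4 -0.  -2.6] open mm 21.7 grip 30.0 rotvec to goal [0.2 0.  0.1]
```

View pics/w8c.png

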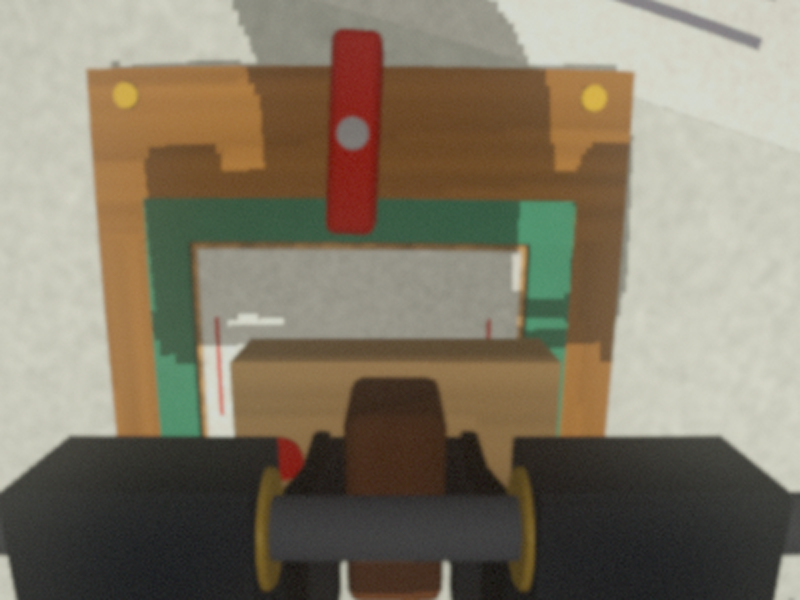

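The block hangs square: its top edge runs from (233,362) to (558,362), the board edge from (90,70) to (632,72), and the pivot is at (352,133). Refining the relative pose from this view.

Run:
```python
from h import *
c=load('w8');g=lambda X,Y,z:onz(c,(80+(X+.5)/2-.5,20+(Y+.5)/2-.5),z)
y=lambda d:round(np.degrees(np.arctan2(d[1],d[0])),2)
for n,a,b,z in(('blk',(233,362),(558,362),.1223),('board',(90,70),(632,72),.026),('frame',(147,199),(575,202),.03),('win',(195,246),(526,246),.03)):
  p,q=g(*a,z),g(*b,z);print(n,'mid',np.round((p+q)/2,4),'len',round(np.linalg.norm(p-q),4),'yaw-90',y(q-p)-90)
print('pivot',g(352,133,.062))
# handle top mid (346..445 at row ~ 400)
p,q=g(347,400,.1553),g(440,400,.1553);print('handle',np.round((p+q)/2,4),np.linalg.norm(p-q))
```

```text
blk mid [0.5189 0.2193 0.1223] len 0.0824 yaw-90 -1.5
board mid [0.4338 0.2083 0.026 ] len 0.1977 yaw-90 -2.010000000000005
frame mid [0.4807 0.2071 0.03  ] len 0.1584 yaw-90 -2.0600000000000023
win mid [0.4976 0.2064 0.03  ] len 0.1238 yaw-90 -1.6200000000000045
pivot [0.45926601 0.20699316 0.062     ]
handle [0.5186 0.219  0.1553] 0.019286259110766445
```

The seat is at TCP y ≈ 0.203, x ≈ 0.5455, and the hole is now about 13.5 mm to +y of the pin, as wanted. Next I'll lower it onto the pin, in small steps near contact.

>>> drive_tool:
  series:
    - [0.5,0,-20,0,0,0,15]
    - [0,0,-18,0,0,0,15]
    - [0,0,-8,0,0,0,15]
    - [0,0,-2,0,0,0,15]
    - [0,0,0,0,0,0,15]

```text
time_s: 19.88
eef_pos: [0.5461, 0.2183, 0.0656]
eef_rot: [-3.14, 0.002, 3.116]
contact_force: [0.0, -0.6, -2.6]
opening: 0.247
grip_force: 30.0
```

>>> drive_tool:
  series:
    - [0,0,-1.5,0,0,0,15]
    - [0,0,-1.5,0,0,0,15]
    - [0,0,-1,0,0,0,15]
    - [0,0,0,0,0,0,15]

```text
time_s: 20.38
eef_pos: [0.5458, 0.2182, 0.0613]
eef_rot: [-3.14, 0.001, 3.116]
contact_force: [0.8, -0.3, -1.5]
opening: 0.251
grip_force: 30.0
```

>>> drive_tool:
  series:
    - [0,0,-1,0,0,0,15]
    - [0,0,-0.5,0,0,0,15]
    - [0,0,0,0,0,0,15]

```text
time_s: 20.75
eef_pos: [0.5458, 0.2181, 0.0598]
eef_rot: [-3.14, 0.001, 3.116]
contact_force: [0.7, 0.6, -2.4]
opening: 0.249
grip_force: 30.0
```

>>> drive_tool:
  series:
    - [0,0,-0.7,0,0,0,15]
    - [0,0,0,0,0,0,15]

```text
time_s: 21.0
eef_pos: [0.5459, 0.2183, 0.0595]
eef_rot: [-3.14, 0.001, 3.116]
contact_force: [0.4, -0.2, 0.4]
opening: 0.252
grip_force: 30.0
```

>>> drive_tool:
  series:
    - [0,0,-0.7,0,0,0,15]
    - [0,0,0,0,0,0,15]

```text
time_s: 21.25
eef_pos: [0.5461, 0.2183, 0.0593]
eef_rot: [-3.14, 0.002, 3.116]
contact_force: [-1.0, 0.8, 4.1]
opening: 0.253
grip_force: 30.0
```

Contact at about 6.5 N, z as predicted. Sliding toward -y.

>>> drive_tool:
  series:
    - [0,-2,0,0,0,0,15]
    - [0,-2,0,0,0,0,15]
    - [0,-2,0,0,0,0,15]
    - [0,-2,0,0,0,0,15]
    - [0,0,0,0,0,0,15]

```text
time_s: 21.88
eef_pos: [0.5472, 0.2115, 0.0595]
eef_rot: [3.141, 0.004, 3.116]
contact_force: [0.4, 3.3, 4.7]
opening: 0.245
grip_force: 30.0
```

>>> drive_tool:
  series:
    - [0,-1.5,0,0,0,0,15]
    - [0,-1.5,0,0,0,0,15]
    - [0,-1,0,0,0,0,15]
    - [0,0,0,0,0,0,15]

```text
time_s: 22.38
eef_pos: [0.5469, 0.2068, 0.0591]
eef_rot: [-3.141, 0.004, 3.116]
contact_force: [0.8, 4.0, 5.4]
opening: 0.249
grip_force: 30.0
```

>>> drive_tool:
  series:
    - [-0.7,-1,0,0,0,0,15]
    - [-0.5,-1,0,0,0,0,15]
    - [0,-1,0,0,0,0,15]
    - [0,0,0,0,0,0,15]

```text
time_s: 22.88
eef_pos: [0.5438, 0.2021, 0.0576]
eef_rot: [-3.138, -0.001, 3.115]
contact_force: [-0.5, 0.3, -1.7]
opening: 0.251
grip_force: 30.0
```

>>> drive_tool:
  series:
    - [0,0,-1,0,0,0,15]
    - [0,0,-1,0,0,0,15]
    - [0,0,0,0,0,0,15]

```text
time_s: 23.25
eef_pos: [0.5445, 0.2032, 0.0563]
eef_rot: [-3.14, 0.001, 3.116]
contact_force: [0.2, -0.7, -2.4]
opening: 0.248
grip_force: 30.0
```

The force is gone and z has dropped, so the hole is over the pin. Going down.

>>> drive_tool:
  series:
    - [0,0,-2,0,0,0,15]
    - [0,0,-2,0,0,0,15]
    - [0,0,-2,0,0,0,15]
    - [0,0,-2,0,0,0,15]
    - [0,0,0,0,0,0,15]

```text
time_s: 23.88
eef_pos: [0.5444, 0.2031, 0.0482]
eef_rot: [-3.14, 0.001, 3.116]
contact_force: [0.9, -0.8, -2.9]
opening: 0.248
grip_force: 30.0
```

>>> drive_tool:
  series:
    - [0,0,-2,0,0,0,15]
    - [0,0,-2,0,0,0,15]
    - [0,0,-2,0,0,0,15]
    - [0,0,-1,0,0,0,15]
    - [0,0,0,0,0,0,15]

```text
time_s: 24.5
eef_pos: [0.5448, 0.2032, 0.0419]
eef_rot: [-3.14, 0.002, 3.116]
contact_force: [-2.1, -0.9, 5.0]
opening: 0.25
grip_force: 30.0
```

>>> drive_tool:
  series:
    - [0,0,-1.5,0,0,0,15]
    - [0,0,-1.5,0,0,0,15]
    - [0,0,0,0,0,0,15]

```text
time_s: 24.88
eef_pos: [0.5448, 0.2032, 0.0395]
eef_rot: [-3.14, 0.001, 3.116]
contact_force: [-3.5, -1.6, 8.7]
opening: 0.25
grip_force: 30.0
```

>>> drive_tool:
  series:
    - [0,0,-1,0,0,0,15]
    - [0,0,0,0,0,0,15]

```text
time_s: 25.12
eef_pos: [0.5448, 0.2032, 0.0395]
eef_rot: [-3.14, 0.002, 3.116]
contact_force: [-4.5, -1.7, 16.6]
opening: 0.254
grip_force: 30.0
```

The bed is at its stop: z = 0.0395 as predicted, with the force rising while z stays fixed. Handing in.

```bash
python3 st.py 178.5; python3 -c "
from rig import bot
print(bot.finish_job())"
```

```text
t 25.125 q [-0.39  0.51 -0.06  1.9   0.04  0.73  1.08] p [0.5448 0.2032 0.0395] rpy [-1.799e+02  1.000e-01  1.785e+02] F [-4.5 -1.7 16.6] open mm 22.1 grip 30.0 rotvec to goal [ 0.1  0.1 -0. ]
the job is handed in; nothing more can be done
None
```

The job is handed in, with no verdict shown: the turnbutton is across the frame at about 1.5 rad, and the block is over the pin, pressed to the bed's stop at about 17 N and still gripped at 30 N; I took no picture after the final press.

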